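Find the fullest sugar canister by feel and hold it up

ROBOT

A 7-joint arm with a two-finger parallel gripper is mounted at the origin on a cart in front of the work surface, level with it; the furniture and walls round the work are solid. World frame = base frame: x ahead of the robot, y to its left, z up, the work surface at z = 0. Lengths are in m, angles in rad, forces in N, time in s.
With the tool pointing down it reaches from about 0.4 to 0.85 m from the base axis. Payload 4.5 kg.
Tool frame: the origin (TCP) lies on the centre line of the jaws, within the pads' length; the fingertips stand r.tip_reach ahead of it and the grasp point (between the pads) lies 3 mm ahead of it (r.tip_reach is the distance from the TCP to the fingertips, in m); z points along the fingers, y is the line along which they close (so a half turn about z gives the same grasp; the last joint's range is limited). The gripper opens to 88 mm and grips with 3 to 60 N. Pads are 18 mm wide; open, the fingers measure 123 mm over their backs; the gripper's body (75 mm by 187 mm) begins 45 mm behind the grasp point.
Start: joints at [-1.117, 0.689, -0.195, 1.565, 0.157, 0.902, -0.215], TCP at [0.255, 0.571, 0.261] pointing down, gripper open.
Joint ranges: [-3.01, 3.01], [-0.46, 2.08], [-1.47, 1.51], [0.13, 2.56], [-1, 4.14], [0.04, 2.09], [-2.66, 2.66]. Speed limits (rad/s): [2.57, 2.57, 3.14, 3.14, 3.14, 3.14, 3.14].

INTERFACE

Orientations are given as a unit quaternion [x, y, z, w].
In Python, from plant import readout, eyes, ticket, r gives the robot as it stands. The module is installed in compiled form; this text tells all that it offers.
- The arm moves only by the tool carry_out, never from a script. Its argument "motion" is a list that holds one entry, the list of rows, each a list of 7 numbers: the shift along the tool's x, y, z in mm, then the turn, a rotation vector about the tool's x, y, z in rad, then the opening in per cent of the stroke, from 0 (shut) to 100 (fully open). In form: [[[dx, dy, dz, ax, ay, az, claw], ...]]. A call has 1 to 8 rows; each row shifts and turns the commanded pose from where the row before left it, along the tool's axes as they then stand; what a row does not reach is not made up. A row lasts 1/10 s, in which the tool goes at most 50 mm and 8.59 degrees, less where a joint would pass 70% of its speed; a pose out of reach is approached as far as the arm can. A call is refused whole if a number of a shift passes 50 or a number of a turn 0.15, either way. A call with a gripper value outside its range is refused whole. The fingers move at their own pace and stop on an object; "squeeze" is the grip in N (left out, the last holds). Time passes only in rows, so rows that do not move let the fingers close. It gives the time, the measured TCP pose, the force and the opening at its end, in the units of the state.
- readout.get_state(): the state, without advancing time (a new reading comes with each control period).
- eyes.snapshot(name): name is "scene" or "side" or "wrist"; returns a dict with "pixels" (384x512x3 uint8, red, green, blue), "K" (3x3 intrinsics, pixels), "origin" and "attitude" of the camera in the world. Camera axes: x right, y down, z forward; pixel columns grow to the right and rows downward; lengths in m; the calibration is good to about 2 mm. A picture is of the moment at which its call begins. There is no depth.
- ticket.finish_job(): hands the job in, once; it reports no verdict.
The state is a dict: "clock": time; "q": joint angles; "qd": joint speeds; "joint_torque": joint torques, N m; "tool_pos": TCP position; "eef_rot": TCP orientation; "contact_force": force on the tool from outside, world axes, zero at the start; "moment": the same for the moment, N m; "opening": opening from 0.0 (shut) to 1.0 (fully open).
Only numpy, scipy, OpenCV 4.12 (cv2) and the standard library are available. Lean on these libraries where they do the work, as an engineer would, in place of code of your own. Each camera call takes 0.05 s, during which the arm holds its last target. There are 200 camera calls.

TASK

The refill needs the fullest of the three closed canisters in the caddy's front row: slide the clear guard fully back and leave it open, then heft the canisters one after the other from left to right (left as the robot sees it), lifting each straight up a few centimetres clear of its place and setting the lighter ones back upright where they stood. Finish while holding the heaviest one up by its knob, upright and still, at least 10 cm above its place and carried by nothing else; the program ends with it in the gripper. Leave all the other things where they are.

Things in the scene. Friction and masses are not known exactly. Their poses are not given: they have to be found in the camera images.
- caddy: wooden two-row caddy, fixed, 244 mm deep (x), 342 wide (y); origin on the worktop under the centre of the front row, where the canisters stand; x points to the rear row, y left along the row. Floor 12 mm above the worktop; front lip 22 mm high at x -62 to -54, divider 60 high at x 56 to 62, side walls 146 high, inner faces at y +-163.
- guard (a joint): clear flat guard over the front row, 139 to 147 mm above the worktop, sliding level in side tracks along the caddy's x. 0 m = covers the front row, 0.12 m = fully back over the rear row, at its stop; starts at 0 to 0.03. About 2 N moves it and it stays where it is left.
- guard_handle (a point): middle of the guard's handle: a round steel bar 12 mm thick, 110 long along the caddy's y, centre line 166 mm above the worktop, 21 above the panel, on two posts 45 mm either side of the middle. At caddy x -48 mm when the guard is at 0, +72 when fully back. Its axes are the caddy's.
- place_left (a point): the left place of the front row (left as the robot sees it, caddy y +104 mm): the point on the caddy's floor, 12 mm above the worktop, on which a canister's underside is centred
- place_middle (a point): the middle place of the front row (left as the robot sees it, caddy y 0 mm): the point on the caddy's floor, 12 mm above the worktop, on which a canister's underside is centred
- place_right (a point): the right place of the front row (left as the robot sees it, caddy y -104 mm): the point on the caddy's floor, 12 mm above the worktop, on which a canister's underside is centred. To the right of the caddy stands a fixed microwave, 270 mm high, its left wall at world y -0.30 m and its front at world x 0.41 m: pass above or in front of it
- canister_1: one of three canisters alike in look: square, lid tight (does not come off), 92x92 mm; lid top at 107 mm, a round knob 20 mm across on its middle rises from there to 120 mm. Origin mid underside, z up. Lift by the knob, gripped from above in any direction, 15 N or more. The heaviest weighs 0.57 to 0.71 kg, the other two 0.22 to 0.40; only hefting tells which is which.
- canister_2: one of three canisters alike in look: square, lid tight (does not come off), 92x92 mm; lid top at 107 mm, a round knob 20 mm across on its middle rises from there to 120 mm. Origin mid underside, z up. Lift by the knob, gripped from above in any direction, 15 N or more. The heaviest weighs 0.57 to 0.71 kg, the other two 0.22 to 0.40; only hefting tells which is which.
- canister_3: one of three canisters alike in look: square, lid tight (does not come off), 92x92 mm; lid top at 107 mm, a round knob 20 mm across on its middle rises from there to 120 mm. Origin mid underside, z up. Lift by the knob, gripped from above in any direction, 15 N or more. The heaviest weighs 0.57 to 0.71 kg, the other two 0.22 to 0.40; only hefting tells which is which.
- tub_1: white card tub of tea sachets, 67x66x76, in the caddy's rear row (mm); a bystander, origin at the middle of its underside
- carton: small open carton of sugar sticks, 58x52x89, in the rear row (mm); a bystander, origin at the middle of its underside
- pack: upright flat carton, 24x72x98, in the rear row (mm); a bystander, origin at the middle of its underside
- tub_2: white card tub of tea sachets, 68x66x76, in the rear row (mm); a bystander, origin at the middle of its underside
- spoon: teaspoon, 130x26x11, lying on the worktop in front of the caddy (mm); a bystander, origin at the middle of its underside
- pod: creamer pod, 37x37x20, on the worktop in front of the caddy (mm); a bystander, origin at the middle of its underside

How it is judged:
On the way, in this order (a step that is already met when the one before it is completed fails the run):
1. the guard is slid fully back (at least 112 of 120 mm) (value of joint guard above 0.112 m), for 0.2 s.
2. the canister of the left place is held up clear of the caddy, at least 20 mm above its place and within 60 mm of it sideways (((z of canister_1 in the frame of place_left above 0.02 m and horizontal distance between canister_1 and place_left below 0.06 m and contact force between canister_1 and the fingers above 0.5 N and contact force between canister_1 and caddy below 0.1 N) or (z of canister_2 in the frame of place_left above 0.02 m and horizontal distance between canister_2 and place_left below 0.06 m and contact force between canister_2 and the fingers above 0.5 N and contact force between canister_2 and caddy below 0.1 N) or (z of canister_3 in the frame of place_left above 0.02 m and horizontal distance between canister_3 and place_left below 0.06 m and contact force between canister_3 and the fingers above 0.5 N and contact force between canister_3 and caddy below 0.1 N))), for 0.2 s.
3. the canister of the middle place is held up clear of the caddy, at least 20 mm above its place and within 60 mm of it sideways (((z of canister_1 in the frame of place_middle above 0.02 m and horizontal distance between canister_1 and place_middle below 0.06 m and contact force between canister_1 and the fingers above 0.5 N and contact force between canister_1 and caddy below 0.1 N) or (z of canister_2 in the frame of place_middle above 0.02 m and horizontal distance between canister_2 and place_middle below 0.06 m and contact force between canister_2 and the fingers above 0.5 N and contact force between canister_2 and caddy below 0.1 N) or (z of canister_3 in the frame of place_middle above 0.02 m and horizontal distance between canister_3 and place_middle below 0.06 m and contact force between canister_3 and the fingers above 0.5 N and contact force between canister_3 and caddy below 0.1 N))), for 0.2 s.
4. the canister of the right place is held up clear of the caddy, at least 20 mm above its place and within 60 mm of it sideways (((z of canister_1 in the frame of place_right above 0.02 m and horizontal distance between canister_1 and place_right below 0.06 m and contact force between canister_1 and the fingers above 0.5 N and contact force between canister_1 and caddy below 0.1 N) or (z of canister_2 in the frame of place_right above 0.02 m and horizontal distance between canister_2 and place_right below 0.06 m and contact force between canister_2 and the fingers above 0.5 N and contact force between canister_2 and caddy below 0.1 N) or (z of canister_3 in the frame of place_right above 0.02 m and horizontal distance between canister_3 and place_right below 0.06 m and contact force between canister_3 and the fingers above 0.5 N and contact force between canister_3 and caddy below 0.1 N))), for 0.2 s.
At the end, for the whole second after the job is handed in: Fingers hold the heaviest canister still, upright within 15 degrees, underside over 105 mm above the worktop, touching no caddy or canister; the two lighter ones (under 4.8 N on the caddy) stand at rest, released, within 25 mm of where they stood; the guard is back 112 of 120 mm or more (value of joint guard above 0.112 m and ((height (world z) of canister_1 above 0.105 m and angle between canister_1's own z axis and vertical below 0.26 rad and linear speed of each of canister_1, canister_2, canister_3 below 0.03 m/s and contact force between canister_1 and the fingers above 0.5 N and contact force between canister_1 and caddy below 0.1 N and distance of each of canister_2, canister_3 from where it was at the start of the episode below 0.025 m and angle between each of canister_2, canister_3's own z axis and vertical below 0.1 rad and contact force between each of canister_2, canister_3 and the fingers below 0.1 N and contact force between each of canister_2, canister_3 and canister_1 below 0.1 N and contact force between canister_2 and caddy between 1 and 4.8 N and contact force between canister_3 and caddy between 1 and 4.8 N) or (height (world z) of canister_2 above 0.105 m and angle between canister_2's own z axis and vertical below 0.26 rad and linear speed of each of canister_2, canister_1, canister_3 below 0.03 m/s and contact force between canister_2 and the fingers above 0.5 N and contact force between canister_2 and caddy below 0.1 N and distance of each of canister_1, canister_3 from where it was at the start of the episode below 0.025 m and angle between each of canister_1, canister_3's own z axis and vertical below 0.1 rad and contact force between each of canister_1, canister_3 and the fingers below 0.1 N and contact force between each of canister_1, canister_3 and canister_2 below 0.1 N and contact force between canister_1 and caddy between 1 and 4.8 N and contact force between canister_3 and caddy between 1 and 4.8 N) or (height (world z) of canister_3 above 0.105 m and angle between canister_3's own z axis and vertical below 0.26 rad and linear speed of each of canister_3, canister_1, canister_2 below 0.03 m/s and contact force between canister_3 and the fingers above 0.5 N and contact force between canister_3 and caddy below 0.1 N and distance of each of canister_1, canister_2 from where it was at the start of the episode below 0.025 m and angle between each of canister_1, canister_2's own z axis and vertical below 0.1 rad and contact force between each of canister_1, canister_2 and the fingers below 0.1 N and contact force between each of canister_1, canister_2 and canister_3 below 0.1 N and contact force between canister_1 and caddy between 1 and 4.8 N and contact force between canister_2 and caddy between 1 and 4.8 N))); the arm keeps its last pose, push and grip.
It fails at once if a canister is tipped over (more than 35 degrees) (angle between any of canister_1, canister_2, canister_3's own z axis and vertical above 0.6 rad).
It fails at once if a bystander is moved by more than 30 mm or knocked over (distance of any of tub_1, carton, pack, tub_2, spoon, pod from where it was at the start of the episode above 0.03 m or angle between any of tub_1, carton, pack, tub_2, spoon, pod's own z axis and vertical above 0.6 rad).
It also fails if it takes over 72 s, if anything falls off the work surface, if the arm or the gripper's body presses on something with over 40 N, if the wrist force passes 120 N, or if a joint passes its speed limit or range.

## Working session

There is one attempt and no reset: what is moved stays moved. The work goes in short steps, Python scripts to look and compute and a tool call to move; the robot and the scene stay as the last step left them, time stands still between calls to the robot, and variables do not carry over. Pictures are saved under pics/ and viewed, on a budget of 10 in all, crops included, one or two more only if the job needs it, and the job is handed in when it is done.

Besides the shell and the picture viewer there is one more tool, called after "Call:" as name(argument=value, ...) on one line, values as JSON. carry_out: Moves the arm, as the interface text tells. Its arguments: {"type":"object","properties":{"motion":{"type":"array","items":{"type":"array","items":{"type":"array","items":{"type":"number"}}}},"squeeze":{"type":"number"}},"required":["motion"]}

```bash
mkdir -p pics; python3 - <<'E'
from plant import readout, eyes, r
import cv2,numpy as np
s=readout.get_state()
print({k:np.round(v,3).tolist() for k,v in s.items()},r.tip_reach)
ims=[]
for n in("scene","side"):
    d=eyes.snapshot(n);cv2.imwrite(f"pics/{n}0.png",d["pixels"][...,::-1]);print(n,d["K"].tolist(),d["origin"],d["attitude"])
    np.savez(f"{n}0.npz",**d)
E
```

```text
{'clock': 0.0, 'q': [-1.117, 0.69, -0.194, 1.566, 0.157, 0.903, -0.215], 'qd': [-0.001, -0.001, -0.0, 0.001, 0.0, -0.001, 0.001], 'joint_torque': [0.0, -52.757, -1.267, -15.343, -0.053, 0.007, 0.0], 'tool_pos': [0.255, 0.57, 0.26], 'eef_rot': [0.208, 0.978, -0.001, -0.0], 'contact_force': [-0.063, 0.757, 0.364], 'moment': [0.058, -0.081, -0.018], 'opening': 0.998} 0.022
scene [[465.117285009758, 0.0, 252.6269920414997], [0.0, 465.117285009758, 185.59559941287614], [0.0, 0.0, 1.0]] [ 0.92371993 -0.43199015  0.87109595] [ 0.87717369  0.34862244 -0.13037985 -0.30336415]
side [[396.6212436880542, 0.0, 255.57578629003808], [0.0, 396.6212436880542, 197.61945976486084], [0.0, 0.0, 1.0]] [ 0.11638625 -0.40932886  0.76523022] [ 0.86320298 -0.3527886   0.14428033 -0.33106495]
```

View pics/scene0.png

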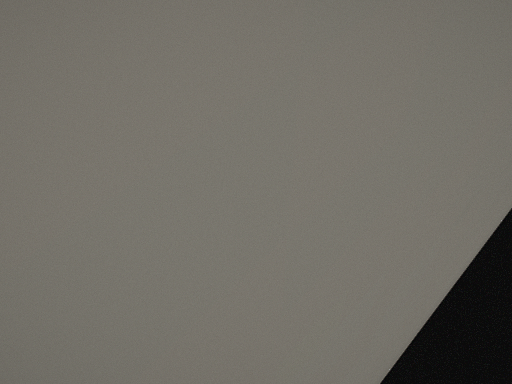

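View pics/side0.png

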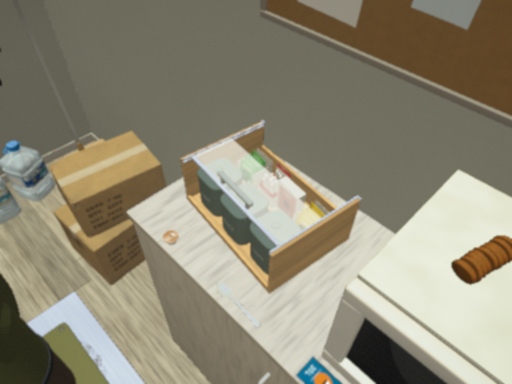

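The scene camera sees only a blank wall. The side view shows the caddy, with left wall top from about (184,160) to (264,123), right wall top from about (270,245) to (358,198), and the handle at about (235,185). I'll cast rays from these.

```bash
cat > h.py <<'E'
import numpy as np,cv2
from scipy.spatial.transform import Rotation as R
def cast(d,uv,z):
    v=R.from_quat(d["attitude"]).apply(np.linalg.inv(d["K"])@[uv[0],uv[1],1]); o=d["origin"]
    return o+v*(z-o[2])/v[2]
def proj(d,p):
    c=R.from_quat(d["attitude"]).inv().apply(np.array(p)-d["origin"]); q=d["K"]@c; return q[:2]/q[2]
E
python3 - <<'E'
from h import *
from plant import eyes
d=dict(np.load("side0.npz"))
for n,uv,z in[("LF",(184,160),.146),("LR",(264,123),.146),("RF",(270,245),.146),("RR",(358,198),.146),("h1",(219,173),.166),("h2",(251,205),.166),("pod",(171,238),.02),("spoonA",(220,285),.01),("spoonB",(258,325),.01)]: print(n,cast(d,uv,z).round(3))
w=eyes.snapshot("wrist");print(w["origin"],w["attitude"],w["K"][0])
c=d["pixels"][110:300,150:370,::-1];cv2.imwrite("pics/crop0.png",cv2.resize(c,None,fx=3.6,fy=3.15 and 3.6,interpolation=cv2.INTER_CUBIC)[:600])
E
```

```text
LF [0.485 0.182 0.146]
LR [0.718 0.152 0.146]
RF [ 0.454 -0.122  0.146]
RR [ 0.676 -0.168  0.146]
h1 [0.502 0.078 0.166]
h2 [ 0.487 -0.036  0.166]
pod [0.373 0.111 0.02 ]
spoonA [ 0.376 -0.056  0.01 ]
spoonB [ 0.371 -0.176  0.01 ]
[0.18365335 0.60138167 0.38532798] [0.82893817 0.53829909 0.08193856 0.12799091] [287.80594792   0.         255.42758265]
```

View pics/crop0.png

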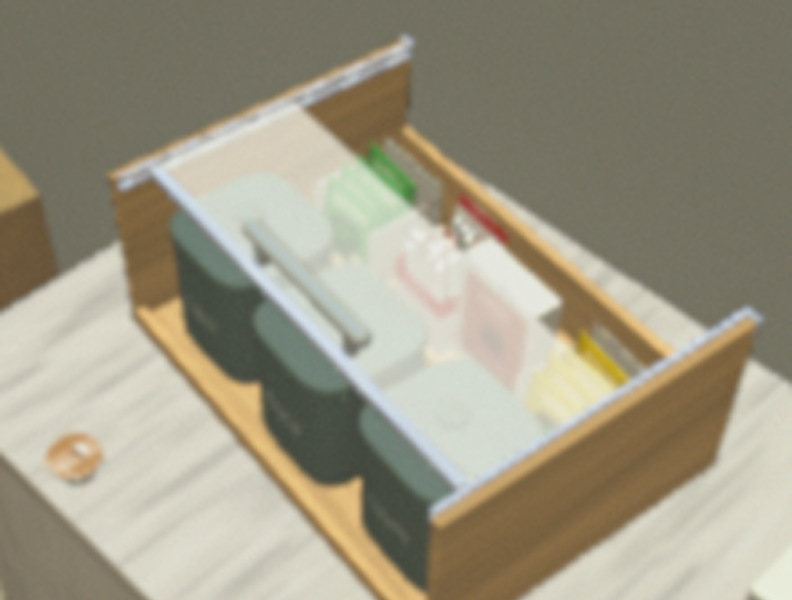

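The crop shows the three canisters under the guard, which is nearly at its 0 position. The handle runs from px (220,173) to (249,203), measured 115 mm against the nominal 110. That puts its middle near (0.495, 0.021) with caddy yaw about -0.13. I'll raise the arm, turn it, and go over for a wrist look.

Call:
carry_out(motion=[[[0,0,-40,0,0,-0.145,100],[0,0,-40,0,0,-0.145,80],[-18,-43,-20,0,0,0,50],[-18,-43,0,0,0,0,0],[-18,-43,0,0,0,0,0],[-18,-43,0,0,0,0,0],[-18,-43,0,0,0,0,0],[-18,-43,0,0,0,0,0]]])

```text
clock: 0.95
tool_pos: [0.3284, 0.2995, 0.3603]
eef_rot: [0.065, 0.998, -0.0, 0.0]
contact_force: [0.5, -0.9, 0.7]
opening: 0.39
```

Call:
carry_out(motion=[[[-18,-43,0,0,0,0,0],[-18,-43,0,0,0,0,0],[-18,-43,0,0,0,0,0],[-18,-43,0,0,0,0,0],[-18,-43,0,0,0,0,0],[-18,-43,0,0,0,0,0],[0,0,0,0,0,0,0],[0,0,0,0,0,0,0]]])

```text
clock: 1.75
tool_pos: [0.4019, 0.031, 0.3603]
eef_rot: [0.066, 0.998, 0.0, -0.0]
contact_force: [-0.1, 0.8, -1.2]
opening: 0.002
```

```bash
python3 - <<'E'
from h import *
from plant import eyes,readout
s=readout.get_state();print(s["tool_pos"],s["eef_rot"])
w=eyes.snapshot("wrist");np.savez("w1.npz",**w);cv2.imwrite("pics/w1.png",w["pixels"][...,::-1]);print(w["origin"],w["attitude"])
E
```

```text
[0.40187507 0.03097981 0.36027801] [ 6.64123105e-02  9.97792238e-01  7.55884705e-05 -2.19893683e-04]
[0.3248851  0.04052879 0.48566001] [0.74362492 0.65117145 0.09982305 0.11416251]
```

View pics/w1.png

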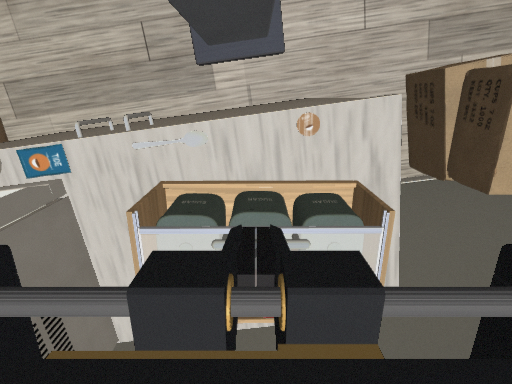

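The wrist view is flipped, with the robot side at the top. Wall-top front corners are about (133,212) and (390,212), the guard's front edge is at v≈231, the handle ends are about (214,244) and (307,243), and the lip corners are about (164,182) and (357,182).

```bash
python3 - <<'E'
from h import *
d=dict(np.load("w1.npz"))
for n,uv,z in[("WL",(391,212),.146),("WR",(131,212),.146),("eL",(383,232),.147),("eR",(138,231),.147),("hL",(309,243),.166),("hR",(212,244),.166),("lipL",(357,182),.022),("lipR",(164,182),.022)]: print(n,cast(d,uv,z).round(4))
c=d["pixels"][170:260,110:410,::-1];cv2.imwrite("pics/w1c.png",cv2.resize(c,None,fx=2.66,fy=2.66,interpolation=cv2.INTER_CUBIC))
E
```

```text
WL [0.4859 0.1929 0.146 ]
WR [ 0.4423 -0.1348  0.146 ]
eL [0.5123 0.1823 0.147 ]
eR [ 0.469  -0.1322  0.147 ]
hL [0.5048 0.0835 0.166 ]
hR [ 0.4903 -0.0359  0.166 ]
lipL [0.4824 0.1915 0.022 ]
lipR [ 0.4397 -0.1297  0.022 ]
```

View pics/w1c.png

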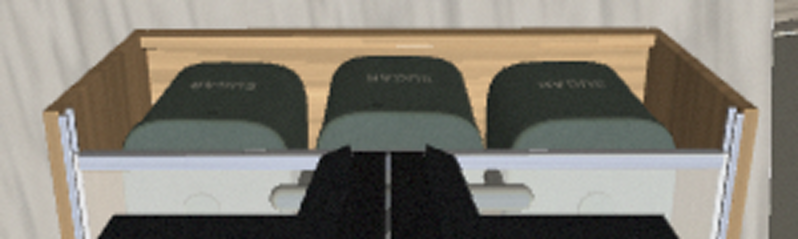

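The yaw matches the tool yaw (-0.132), the caddy origin is about (0.524, 0.022), and the guard is at about 0.02. I'll lower the shut fingers in front of the bar and push it.

Call:
carry_out(motion=[[[0,7,46,0,0,0,0],[0,0,46,0,0,0,0],[0,0,46,0,0,0,0],[0,0,46,0,0,0,0],[-30,0,0,0,0,0,0],[-30,0,0,0,0,0,0],[-15,0,0,0,0,0,0],[-10,0,0,0,0,0,0]]])

```text
clock: 2.6
tool_pos: [0.4876, 0.0302, 0.1761]
eef_rot: [0.063, 0.998, 0.001, -0.0]
contact_force: [-2.6, 1.3, -0.5]
opening: 0.003
```

Call:
carry_out(motion=[[[-15,0,0,0,0,0,0],[-15,0,0,0,0,0,0],[-15,0,0,0,0,0,0],[-15,0,0,0,0,0,0],[-15,0,0,0,0,0,0],[-8,0,0,0,0,0,0],[0,0,0,0,0,0,0]]])

```text
clock: 3.3
tool_pos: [0.5701, 0.0181, 0.1764]
eef_rot: [0.064, 0.998, 0.0, 0.0]
contact_force: [0.2, -0.3, 0.0]
opening: 0.005
```

```bash
python3 - <<'E'
from h import *
from plant import eyes,readout
s=readout.get_state();print(s["clock"],s["tool_pos"],s["contact_force"])
d=eyes.snapshot("side");np.savez("s1.npz",**d)
c=d["pixels"][110:300,150:370,::-1];cv2.imwrite("pics/s1.png",cv2.resize(c,None,fx=3,fy=3,interpolation=cv2.INTER_CUBIC))
E
```

```text
3.3 [0.57006648 0.01810789 0.1764375 ] [ 0.24987991 -0.31280835  0.01160314]
```

View pics/s1.png

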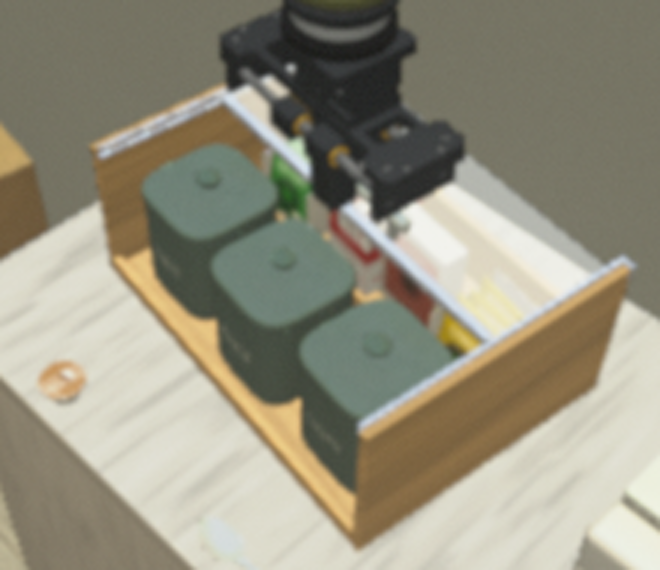

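The guard is mostly back, with a little travel left. The knobs show at crop (208,177), (286,259) and (378,343). I'll push on gently until force builds at the stop.

Call:
carry_out(motion=[[[-5,0,0,0,0,0,0],[-5,0,0,0,0,0,0],[-4,0,0,0,0,0,0],[0,0,0,0,0,0,0]]])

```text
clock: 3.75
tool_pos: [0.5793, 0.016, 0.1762]
eef_rot: [0.064, 0.998, -0.0, -0.005]
contact_force: [-9.6, 1.9, 8.1]
opening: 0.009
```

Call:
carry_out(motion=[[[-4,0,0,0,0,0,0],[0,0,0,0,0,0,0]]])

```text
clock: 3.95
tool_pos: [0.5795, 0.016, 0.176]
eef_rot: [0.064, 0.998, -0.001, -0.008]
contact_force: [-18.6, 3.3, 14.7]
opening: 0.003
```

```bash
python3 - <<'E'
from h import *
d=dict(np.load("s1.npz"))
for u,v in[(208,176),(286,258),(378,342)]: print(cast(d,(150+u/3,110+v/3),.130).round(4))
E
```

```text
[0.5347 0.1171 0.13  ]
[0.5185 0.0132 0.13  ]
[ 0.5098 -0.0864  0.13  ]
```

The tool has stalled and force is rising, so the guard is at its stop. I'll back off, rise, and take a wrist look at all three knobs.

Call:
carry_out(motion=[[[10,0,0,0,0,0,0],[10,0,-20,0,0,0,0],[40,0,-45,0,0,0,0],[45,0,-45,0,0,0,0],[45,0,0,0,0,0,0],[0,0,0,0,0,0,50],[0,0,0,0,0,0,50]]])

```text
clock: 4.65
tool_pos: [0.4547, 0.0318, 0.2697]
eef_rot: [0.065, 0.998, -0.0, 0.001]
contact_force: [0.5, 0.1, -0.6]
opening: 0.163
```

```bash
python3 - <<'E'
from h import *
from plant import eyes,readout
s=readout.get_state();print(s["clock"],s["tool_pos"],s["eef_rot"],s["contact_force"],s["opening"])
d=eyes.snapshot("wrist");np.savez("w2.npz",**d)
cv2.imwrite("pics/w2.png",cv2.resize(d["pixels"][...,::-1],None,fx=1.55,fy=1.55,interpolation=cv2.INTER_CUBIC))
E
```

```text
4.65 [0.454693   0.03179232 0.26972543] [ 6.46257351e-02  9.97909340e-01 -6.80083571e-05  6.77408698e-04] [ 0.53719618  0.09429523 -0.6386817 ] 0.1632127252929378
```

View pics/w2.png

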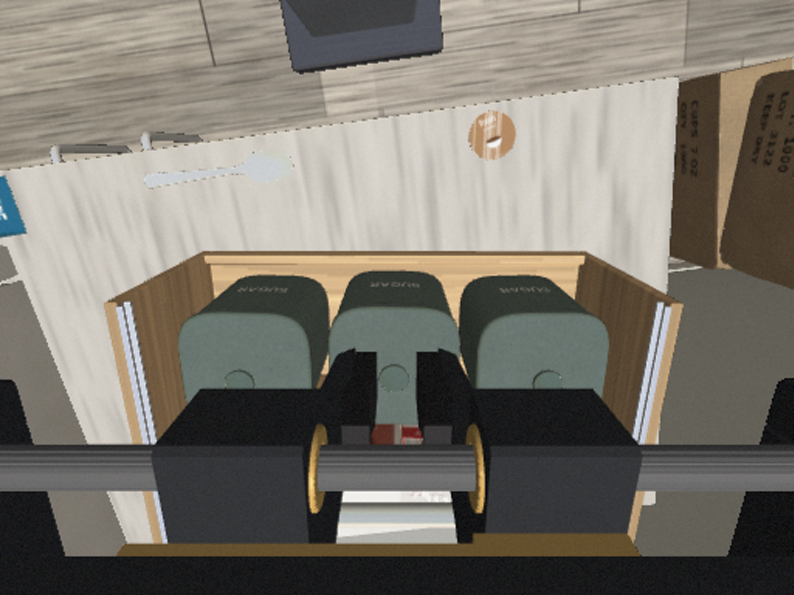

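The knob tops are at zoomed pixels (547,381) left, (394,378) middle and (239,381) right. The wall front corners are about (106,302) and (682,302).

```bash
python3 - <<'E'
from h import *
d=dict(np.load("w2.npz"))
for (u,v),z in[((547,381),.132),((394,378),.132),((239,381),.132),((682,302),.146),((106,302),.146)]: print(cast(d,((u+.5)/1.55-.5,(v+.5)/1.55-.5),z).round(4))
E
```

```text
[0.5347 0.1211 0.132 ]
[0.5195 0.0211 0.132 ]
[ 0.5086 -0.0807  0.132 ]
[0.4841 0.1972 0.146 ]
[ 0.4405 -0.1399  0.146 ]
```

Call:
carry_out(motion=[[[-34,49,0,0,0,0,50],[-34,49,0,0,0,0,50],[0,0,45,0,0,0,50],[0,0,45,0,0,0,50],[0,0,0,0,0,0,50],[0,0,0,0,0,0,50]]])

```text
clock: 5.3
tool_pos: [0.5229, 0.1059, 0.1789]
eef_rot: [0.065, 0.998, -0.0, -0.0]
contact_force: [0.0, -0.1, 0.1]
opening: 0.499
```

```bash
python3 - <<'E'
from h import *
from plant import eyes,readout
s=readout.get_state();print(s["clock"],s["tool_pos"],s["eef_rot"],s["contact_force"],s["opening"])
a=eyes.snapshot("wrist");np.savez("w3.npz",**a);b=eyes.snapshot("side");np.savez("s3.npz",**b)
A=cv2.resize(a["pixels"][170:320,160:360,::-1],(800,600))[:,:,:];B=cv2.resize(b["pixels"][110:260,160:360,::-1],(800,600),interpolation=cv2.INTER_CUBIC)
cv2.imwrite("pics/w3.png",cv2.resize(np.hstack([A,B]),(800,300)))
E
```

```text
5.3 [0.5228643  0.10586769 0.17894845] [ 6.51860002e-02  9.97873057e-01 -1.78421206e-04 -3.38781052e-04] [ 0.04989295 -0.0669015   0.1281953 ] 0.49917870445024837
```

View pics/w3.png

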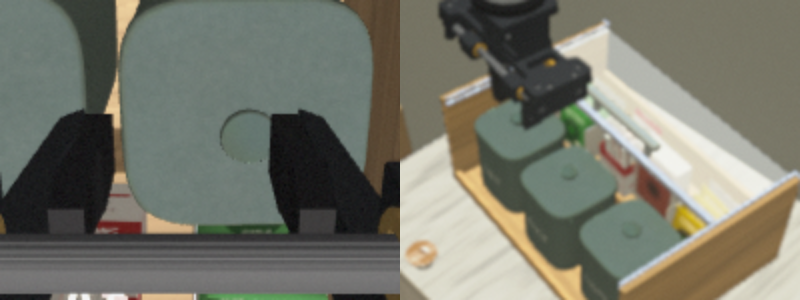

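The move fell about 17 mm short because it was speed-limited. The left knob is at wrist px (283.5,238.5).

```bash
python3 - <<'E'
from h import *
from plant import readout
d=dict(np.load("w3.npz"));s=readout.get_state()
p=cast(d,(283,238),.132);print(p,R.from_quat(s["eef_rot"]).inv().apply(p-s["tool_pos"]))
E
```

```text
[0.53684112 0.12172467 0.132     ] [-0.01071787  0.01702483  0.04903913]
```

Call:
carry_out(motion=[[[-6,9,0,0,0,0,50],[-5,8,0,0,0,0,50],[0,0,0,0,0,0,50],[0,0,20,0,0,0,50],[0,0,15,0,0,0,50],[0,0,0,0,0,0,50]]])

```text
clock: 6.0
tool_pos: [0.5341, 0.1213, 0.143]
eef_rot: [0.065, 0.998, -0.001, -0.001]
contact_force: [0.1, -0.1, -0.5]
opening: 0.501
```

Call:
carry_out(motion=[[[0,0,0,0,0,0,0],[0,0,0,0,0,0,0],[0,0,0,0,0,0,0],[0,0,0,0,0,0,0],[0,0,0,0,0,0,0]]], squeeze=30)

```text
clock: 6.5
tool_pos: [0.5359, 0.1227, 0.1449]
eef_rot: [0.064, 0.998, 0.001, 0.001]
contact_force: [-0.1, 3.5, 3.3]
opening: 0.192
```

Call:
carry_out(motion=[[[0,0,-6,0,0,0,0],[0,0,-10,0,0,0,0],[0,0,-12,0,0,0,0],[0,0,-12,0,0,0,0],[0,0,0,0,0,0,0],[0,0,0,0,0,0,0],[0,0,0,0,0,0,0]]])

```text
clock: 7.2
tool_pos: [0.5347, 0.1213, 0.1839]
eef_rot: [0.065, 0.998, -0.0, -0.0]
contact_force: [0.0, 0.3, -5.7]
opening: 0.187
```

Call:
carry_out(motion=[[[0,0,0,0,0,0,0],[0,0,0,0,0,0,0],[0,0,0,0,0,0,0],[0,0,0,0,0,0,0]]])

```text
clock: 7.6
tool_pos: [0.535, 0.1215, 0.184]
eef_rot: [0.065, 0.998, -0.0, -0.0]
contact_force: [-0.7, -0.4, -6.0]
opening: 0.188
```

```bash
python3 - <<'E'
from h import *
from plant import eyes,readout
s=readout.get_state();print(s["tool_pos"],s["contact_force"],s["opening"])
b=eyes.snapshot("side");a=eyes.snapshot("wrist")
print(readout.get_state()["contact_force"])
B=cv2.resize(b["pixels"][110:260,160:360,::-1],(400,300),interpolation=cv2.INTER_CUBIC)
A=cv2.resize(a["pixels"][170:320,160:360,::-1],(400,300))
cv2.imwrite("pics/s4.png",np.hstack([A,B]))
E
```

```text
[0.5350232  0.12147502 0.18398328] [-0.70731554 -0.38697502 -6.02116315] 0.1883339571256192
[-0.05842418  0.9921336  -6.23323481]
```

View pics/s4.png

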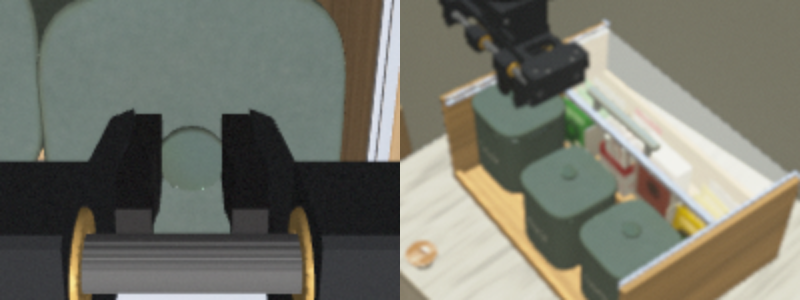

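The left canister hangs freely at about 6.0 N, so it is probably the heaviest. I'll set it back and heft the middle one.

Call:
carry_out(motion=[[[0,0,12,0,0,0,0],[0,0,12,0,0,0,0],[0,0,8,0,0,0,0],[0,0,4,0,0,0,0],[0,0,2,0,0,0,0],[0,0,1,0,0,0,0],[0,0,0,0,0,0,0],[0,0,0,0,0,0,0]]])

```text
clock: 8.5
tool_pos: [0.5353, 0.1215, 0.1454]
eef_rot: [0.065, 0.998, 0.0, 0.0]
contact_force: [-0.8, 0.5, -6.2]
opening: 0.188
```

Call:
carry_out(motion=[[[0,0,1,0,0,0,0],[0,0,0,0,0,0,0],[0,0,1,0,0,0,0],[0,0,0,0,0,0,0]]])

```text
clock: 8.9
tool_pos: [0.5354, 0.1222, 0.1446]
eef_rot: [0.065, 0.998, 0.001, 0.001]
contact_force: [-3.1, 1.3, 7.7]
opening: 0.189
```

Call:
carry_out(motion=[[[0,0,-1,0,0,0,50],[0,0,0,0,0,0,50],[0,0,0,0,0,0,50],[0,0,0,0,0,0,50],[0,0,-20,0,0,0,50],[0,0,-22,0,0,0,50],[0,-25,0,0,0,0,50],[0,-26,0,0,0,0,50]]])

```text
clock: 9.7
tool_pos: [0.5291, 0.0713, 0.1868]
eef_rot: [0.064, 0.998, 0.001, 0.001]
contact_force: [0.6, -1.8, -0.2]
opening: 0.5
```

Call:
carry_out(motion=[[[0,-26,0,0,0,0,50],[1,-24,0,0,0,0,50],[0,0,0,0,0,0,50],[0,0,0,0,0,0,50]]])

```text
clock: 10.1
tool_pos: [0.5213, 0.0216, 0.1862]
eef_rot: [0.065, 0.998, 0.0, 0.0]
contact_force: [0.4, 0.6, 0.1]
opening: 0.503
```

```bash
python3 - <<'E'
from h import *
from plant import eyes,readout
s=readout.get_state();print(s["tool_pos"],s["contact_force"],s["opening"])
b=eyes.snapshot("side");a=eyes.snapshot("wrist");np.savez("w5.npz",**a)
B=cv2.resize(b["pixels"][110:260,160:360,::-1],(400,300),interpolation=cv2.INTER_CUBIC)
A=cv2.resize(a["pixels"][170:320,160:360,::-1],(400,300))
cv2.imwrite("pics/s5.png",np.hstack([A,B]))
E
```

```text
[0.52126608 0.02156396 0.18615019] [0.43136006 0.58000718 0.06579312] 0.5034054047408454
```

View pics/s5.png

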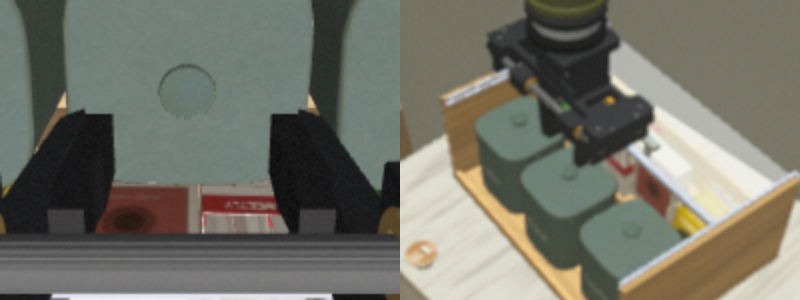

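The left canister is back, upright and released. The middle knob is at wrist px (253.5,215.5).

```bash
python3 - <<'E'
from h import *
from plant import readout
d=dict(np.load("w5.npz"));s=readout.get_state()
p=cast(d,(253.2,215.5),.132);print(p,R.from_quat(s["eef_rot"]).inv().apply(p-s["tool_pos"]))
E
```

```text
[0.51993801 0.02056791 0.132     ] [ 0.00121764 -0.00273143  0.05417866]
```

Call:
carry_out(motion=[[[1,-2,20,0,0,0,50],[0,0,16,0,0,0,50],[0,0,6,0,0,0,50],[0,0,0,0,0,0,0],[0,0,0,0,0,0,0],[0,0,0,0,0,0,0],[0,0,0,0,0,0,0],[0,0,0,0,0,0,0]]])

```text
clock: 11.0
tool_pos: [0.5205, 0.0203, 0.1448]
eef_rot: [0.065, 0.998, 0.001, 0.001]
contact_force: [-0.4, 1.8, 3.2]
opening: 0.19
```

Call:
carry_out(motion=[[[0,0,-6,0,0,0,0],[0,0,-10,0,0,0,0],[0,0,-12,0,0,0,0],[0,0,-12,0,0,0,0],[0,0,0,0,0,0,0],[0,0,0,0,0,0,0],[0,0,0,0,0,0,0]]])

```text
clock: 11.7
tool_pos: [0.5195, 0.0195, 0.1839]
eef_rot: [0.065, 0.998, -0.0, -0.0]
contact_force: [-0.2, -0.0, -4.4]
opening: 0.189
```

Call:
carry_out(motion=[[[0,0,0,0,0,0,0],[0,0,0,0,0,0,0],[0,0,0,0,0,0,0],[0,0,0,0,0,0,0]]])

```text
clock: 12.1
tool_pos: [0.5197, 0.0196, 0.184]
eef_rot: [0.065, 0.998, 0.0, -0.0]
contact_force: [0.5, -0.1, -3.1]
opening: 0.188
```

The middle one weighs about 3–4 N, so it is a light one. I'll set it back.

Call:
carry_out(motion=[[[0,0,12,0,0,0,0],[0,0,12,0,0,0,0],[0,0,8,0,0,0,0],[0,0,4,0,0,0,0],[0,0,2,0,0,0,0],[0,0,1,0,0,0,0],[0,0,1,0,0,0,0],[0,0,1,0,0,0,0]]])

```text
clock: 12.9
tool_pos: [0.5198, 0.0203, 0.1444]
eef_rot: [0.065, 0.998, 0.0, 0.0]
contact_force: [-4.7, 2.0, 16.6]
opening: 0.185
```

Call:
carry_out(motion=[[[0,0,0,0,0,0,0],[0,0,0,0,0,0,0]]])

```text
clock: 13.1
tool_pos: [0.5199, 0.0203, 0.1445]
eef_rot: [0.064, 0.998, 0.0, 0.001]
contact_force: [-3.2, 1.0, 7.8]
opening: 0.188
```

Call:
carry_out(motion=[[[0,0,-1,0,0,0,50],[0,0,0,0,0,0,50],[0,0,0,0,0,0,50],[0,0,0,0,0,0,50],[0,0,-20,0,0,0,50],[0,0,-22,0,0,0,50],[-1,-25,0,0,0,0,50],[-1,-26,0,0,0,0,50]]])

```text
clock: 13.9
tool_pos: [0.5159, -0.0309, 0.1869]
eef_rot: [0.064, 0.998, 0.0, 0.001]
contact_force: [0.6, 0.1, -0.1]
opening: 0.502
```

Call:
carry_out(motion=[[[0,-26,0,0,0,0,50],[0,-25,0,0,0,0,50],[0,0,0,0,0,0,50],[0,0,0,0,0,0,50]]])

```text
clock: 14.3
tool_pos: [0.5087, -0.0817, 0.1861]
eef_rot: [0.065, 0.998, 0.0, 0.0]
contact_force: [0.6, 0.7, 0.8]
opening: 0.501
```

```bash
python3 - <<'E'
from h import *
from plant import eyes,readout
s=readout.get_state();print(s["tool_pos"],s["contact_force"],s["opening"])
b=eyes.snapshot("side");a=eyes.snapshot("wrist");np.savez("w6.npz",**a)
B=cv2.resize(b["pixels"][110:260,160:360,::-1],(400,300),interpolation=cv2.INTER_CUBIC)
A=cv2.resize(a["pixels"][170:320,160:360,::-1],(400,300))
cv2.imwrite("pics/s6.png",np.hstack([A,B]))
E
```

```text
[ 0.50868301 -0.08173711  0.18607532] [0.57797595 0.66136753 0.8117582 ] 0.5014685474477854
```

View pics/s6.png

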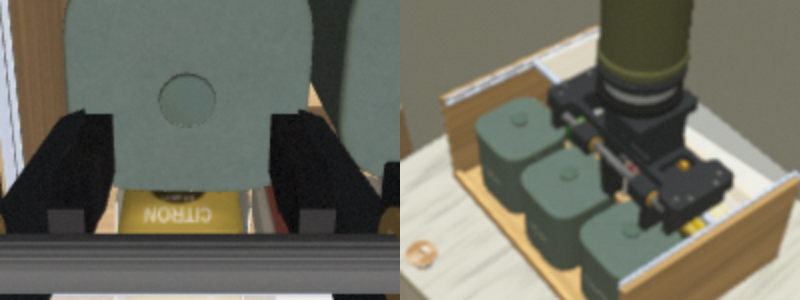

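The middle canister stands upright. The right knob is at crop (187,100), about 4 mm further back than the middle one was, so the offset is about (-3,-2) mm.

Call:
carry_out(motion=[[[-3,-2,20,0,0,0,50],[0,0,16,0,0,0,50],[0,0,6,0,0,0,50],[0,0,0,0,0,0,0],[0,0,0,0,0,0,0],[0,0,0,0,0,0,0],[0,0,0,0,0,0,0],[0,0,0,0,0,0,0]]])

```text
clock: 15.2
tool_pos: [0.5119, -0.0838, 0.1448]
eef_rot: [0.065, 0.998, 0.0, 0.001]
contact_force: [-0.2, 2.1, 3.0]
opening: 0.187
```

Call:
carry_out(motion=[[[0,0,-6,0,0,0,0],[0,0,-10,0,0,0,0],[0,0,-12,0,0,0,0],[0,0,-12,0,0,0,0],[0,0,0,0,0,0,0],[0,0,0,0,0,0,0],[0,0,0,0,0,0,0]]])

```text
clock: 15.9
tool_pos: [0.511, -0.0842, 0.1839]
eef_rot: [0.065, 0.998, 0.0, -0.0]
contact_force: [-0.5, 0.5, -2.1]
opening: 0.186
```

Call:
carry_out(motion=[[[0,0,0,0,0,0,0],[0,0,0,0,0,0,0],[0,0,0,0,0,0,0],[0,0,0,0,0,0,0]]])

```text
clock: 16.3
tool_pos: [0.5112, -0.0841, 0.184]
eef_rot: [0.065, 0.998, 0.0, -0.0]
contact_force: [0.0, -0.2, -1.8]
opening: 0.187
```

The right one weighs about 2 N, so the left is heaviest. I'll set this one back and return to the left.

Call:
carry_out(motion=[[[0,0,12,0,0,0,0],[0,0,12,0,0,0,0],[0,0,8,0,0,0,0],[0,0,4,0,0,0,0],[0,0,2,0,0,0,0],[0,0,1,0,0,0,0],[0,0,1,0,0,0,0],[0,0,1,0,0,0,0]]])

```text
clock: 17.1
tool_pos: [0.5114, -0.0833, 0.1443]
eef_rot: [0.064, 0.998, 0.0, 0.0]
contact_force: [-4.2, 2.0, 17.5]
opening: 0.188
```

Call:
carry_out(motion=[[[0,0,-1,0,0,0,0],[0,0,0,0,0,0,50],[0,0,0,0,0,0,50],[0,0,0,0,0,0,50],[0,0,0,0,0,0,50],[0,0,-20,0,0,0,50],[0,0,-22,0,0,0,50],[3,27,0,0,0,0,50]]])

```text
clock: 17.9
tool_pos: [0.5131, -0.0611, 0.1882]
eef_rot: [0.069, 0.998, -0.001, 0.002]
contact_force: [-0.2, -0.1, -0.8]
opening: 0.504
```

Call:
carry_out(motion=[[[0,30,0,0,0,0,50],[0,30,0,0,0,0,50],[0,30,0,0,0,0,50],[0,30,0,0,0,0,50],[0,30,0,0,0,0,50],[0,30,0,0,0,0,50],[0,0,0,0,0,0,50],[0,0,0,0,0,0,50]]])

```text
clock: 18.7
tool_pos: [0.5349, 0.1217, 0.186]
eef_rot: [0.064, 0.998, -0.0, -0.0]
contact_force: [-0.6, -0.7, -0.1]
opening: 0.502
```

Call:
carry_out(motion=[[[0,0,20,0,0,0,50],[0,0,16,0,0,0,50],[0,0,6,0,0,0,50],[0,0,0,0,0,0,0],[0,0,0,0,0,0,0],[0,0,0,0,0,0,0],[0,0,0,0,0,0,0],[0,0,0,0,0,0,0]]], squeeze=35)

```text
clock: 19.5
tool_pos: [0.5357, 0.1221, 0.1448]
eef_rot: [0.065, 0.998, 0.001, 0.001]
contact_force: [0.0, 2.1, 1.8]
opening: 0.188
```

Call:
carry_out(motion=[[[0,0,-6,0,0,0,0],[0,0,-12,0,0,0,0],[0,0,-18,0,0,0,0],[0,0,-20,0,0,0,0],[0,0,-20,0,0,0,0],[0,0,-20,0,0,0,0],[0,0,-20,0,0,0,0],[0,0,-12,0,0,0,0]]])

```text
clock: 20.3
tool_pos: [0.5349, 0.1212, 0.2738]
eef_rot: [0.065, 0.998, 0.0, 0.0]
contact_force: [1.7, -0.7, -6.2]
opening: 0.191
```

Call:
carry_out(motion=[[[0,0,-6,0,0,0,0],[0,0,0,0,0,0,0],[0,0,0,0,0,0,0],[0,0,0,0,0,0,0],[0,0,0,0,0,0,0],[0,0,0,0,0,0,0]]])

```text
clock: 20.9
tool_pos: [0.5349, 0.1215, 0.2777]
eef_rot: [0.065, 0.998, -0.0, -0.0]
contact_force: [0.5, -0.5, -5.9]
opening: 0.183
```

```bash
python3 - <<'E'
from h import *
from plant import eyes,readout
s=readout.get_state();print(s["tool_pos"],s["contact_force"],s["opening"])
b=eyes.snapshot("side")
cv2.imwrite("pics/s7.png",cv2.resize(b["pixels"][60:300,150:400,::-1],None,fx=2.5,fy=2.5,interpolation=cv2.INTER_CUBIC))
E
```

```text
[0.53492232 0.12146068 0.27765265] [ 0.45191147 -0.52053361 -5.93522339] 0.18318911683533226
```

View pics/s7.png

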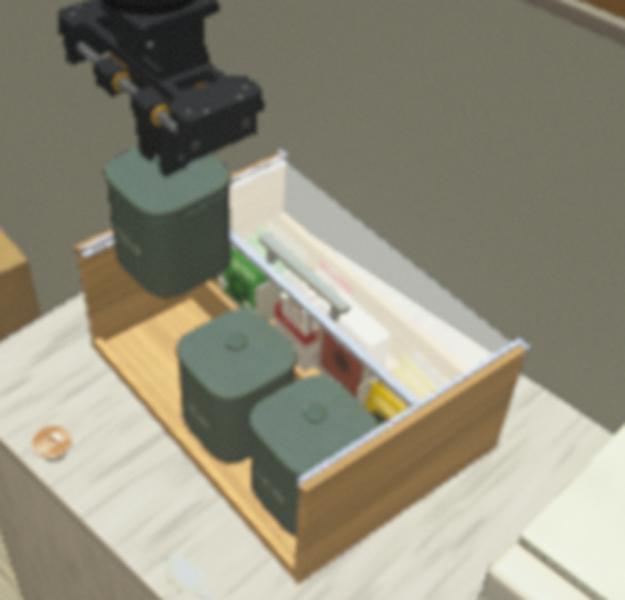

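The canister is held upright at about 5.9 N, with its underside near z 0.145. The other two stand in their places and the guard is back.

```bash
python3 -c "
from plant import ticket,readout
print(readout.get_state()['opening']);print(ticket.finish_job())"
```

```text
0.18294047201315977
the job is handed in; nothing more can be done
None
```

The job is handed in with the left canister, the heaviest, held up by its knob. I slid the guard back to its stop, hefted the three canisters from left to right, set each one down again, then lifted the left one.

| Place | Wrist force when lifted | Result |
|---|---|---|
| Left | about 6.0 N | heaviest, held at the end |
| Middle | 3.1–4.4 N | light, set back |
| Right | about 2 N | light, set back |

- **Held canister:** the last reading was 5.9 N downward on the wrist with the fingers closed on the knob. It hangs upright in the picture, and the underside is at about 145 mm by calculation.
- **Other canisters:** the last picture shows both standing upright in their places. I did not measure how far they moved from where they started.
- **Guard:** the tool stalled at the stop with force rising to about 19 N, and the bar's position there fits fully back. I did not measure the guard again after that.
- **Bystanders:** I saw no sign that any had moved.
- **Checks that disagreed:** the scene camera showed only a blank wall, so I used the side and wrist cameras. They differed by 4 to 8 mm in the y position of the knobs. I relied on the close wrist views.
- **Limits used:** about 21 s of the 72 s. I viewed 11 pictures against the budget of 10.

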